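# Present a spice jar to the stall's scanner

## Robot

A 6-joint arm with a two-finger parallel gripper is mounted at the origin on the work surface. World frame = base frame: x ahead of the robot, y to its left, z up, the work surface at z = 0. Lengths are in m, angles in rad, forces in N, time in s.
With the tool pointing down it reaches from about 0.35 to 0.775 m from the base axis. Payload 5.5 kg.
Tool frame: the origin (TCP) lies at the very end of the fingers, on their centre line; the grasp point (between the pads) lies 19 mm behind it; z points along the fingers, y is the direction in which the jaws open and shut (so a half turn about z gives the same grasp; the last joint's range is limited). The gripper opens to 85 mm and grips with 20 to 120 N. Pads are 22 mm wide; open, the fingers measure 114 mm over their backs; the gripper's body (76 mm by 85 mm) begins 54 mm behind the grasp point. The pads swing forward as they close: fully open they stand 13 mm farther back than shut.
Start: joints at [1.156, 0.313, 0.046, 1.304, 0, 1.431], TCP at [0.156, 0.553, 0.231] pointing down, gripper open.
Joint ranges: [-2.76, 2.76], [-0.86, 1.69], [-1.03, 1.26], [-2.2, 2.34], [-1.47, 1.5], [-3.14, 3.14]. Speed limits (rad/s): [2.57, 2.57, 3.14, 3.14, 3.14, 3.14].

## Interface

Orientations are given as a unit quaternion [w, x, y, z].
In Python, from workcell import env gives the robot as it stands. The module is installed in compiled form; this text tells all that it offers.
- The arm moves only by the shell command python3 -m pendant 'ROWS' [FORCE]. ROWS is JSON, a list of rows, each an object with "fingers": the finger opening in mm, from 0 to 85.4; "delta_pos": the shift along the tool's x, y, z in mm, a list of three; "angular": the turn, a rotation vector about the tool's x, y, z in rad, a list of three. In form: [{"fingers": fingers, "delta_pos": [x, y, z], "angular": [ax, ay, az]}, ...]. A call has 1 to 12 rows; each row shifts and turns the commanded pose from where the row before left it, along the tool's axes as they then stand; what a row does not reach is not made up. A row lasts 1/10 s, in which the tool goes at most 50 mm and 8.59 degrees, less where a joint would pass 70% of its speed; a pose out of reach is approached as far as the arm can. A call is refused whole if a number of a shift passes 50 or a number of a turn 0.15, either way. A call with a gripper value outside its range is refused whole. The fingers move at their own pace and stop on an object; FORCE is the grip in N (left out, the last holds). Time passes only in rows, so rows that do not move let the fingers close. It gives the time, the measured TCP pose, the force and the opening at its end, in the units of the state.
- env.get_state(): the state, without advancing time (a new reading comes with each control period).
- env.read_camera(name): name is "scene" or "top" or "wrist"; returns the picture (384x512x3 uint8, blue, green, red); there is no depth.
- env.camera_params(name): a dict with "fx", "fy", "cx", "cy" (pixels), "view" (4x4, takes a point from world to camera coordinates). Camera axes: x right, y up, looking along -z (the intrinsics and any distortion apply to the point x, -y, -z); pixel columns grow to the right and rows downward; lengths in m; the calibration is good to about 2 mm. A picture is of the moment at which its call begins: read the wrist's pose just before it. camera_params takes no time and is no camera call; for the wrist camera it gives the pose at the moment of the call.
- env.hand_in(): hands the job in, once; it reports no verdict.
The state is a dict: "clock": time; "joint_pos": joint angles; "qvel": joint speeds; "tau": joint torques, N m; "tcp_pos": TCP position; "orientation": TCP orientation; "wrist_force": force on the tool from outside, world axes, zero at the start; "ft_torque": the same for the moment, N m; "finger_gap": finger opening in m.
Only numpy, scipy, OpenCV 4.12 (cv2) and the standard library are available. Lean on these libraries where they do the work, as an engineer would, in place of code of your own. Each camera call takes 0.05 s, during which the arm holds its last target. There are 200 camera calls.

## Task

Draw the spice jar with the red lid up out of the blue rack, tip it so that the code under its base squarely faces the scanner's red window, and hold it there, over the middle of the window with the base about 6 cm away from it. Finish while still holding the jar steadily in the gripper; do not touch the scanner, and leave the other two spice jars and the big olive jar where they stand.

Things in the scene. Friction and masses are not known exactly. Their poses are not given: they have to be found in the camera images.
- red_jar: the spice jar to present: round, straight-sided, dark red contents and a red lid. Body 46 mm across from the base up to 98 mm, lid 43 mm across, 102 to 120 mm above the base; 0.15 to 0.31 kg, firm enough to be gripped by hand or gripper (50 N). It stands upright, base 5 mm above the table, in one of the rack's three pockets (any of them). Origin at the centre of its underside (where the code is), z along its axis towards the lid
- red_jar_base (a point): centre of the red-lidded jar's underside, where the code is
- red_jar_lid (a point): centre of the top of the red-lidded jar's lid, 120 mm from the base
- yellow_jar: glass spice jar like the red one (46 mm across, 120 mm tall) but with a yellow lid, standing in another pocket of the same rack; origin at the centre of its underside, z up; to be left alone
- green_jar: glass spice jar like the red one (46 mm across, 120 mm tall) but with a green lid, standing in another pocket of the same rack; origin at the centre of its underside, z up; to be left alone
- rack: blue plastic rack fixed to the table, 130 mm (x; 150 mm with the rims) by 310 mm (y) and 60 mm high, with three square pockets 54 mm wide and 55 mm deep (floor 5 mm above the table) in a row along its own y axis, 100 mm between centres; the jars stand out 65 mm above its top. Origin at the centre of its underside, z up
- scanner: counter scanner, black and grey, fixed to the table: round foot, stem and a slanted head, 150 mm high in all. Origin on the table, 60 mm in front of the point straight below the middle of its window, z up; its own -x axis is the level direction in which the window looks. Its foot, stem and head lie between 25 and 160 mm behind the origin (own +x) and within 62 mm to either side
- window: the scanner's flat dark red window, 56 x 60 mm, on the slanted front of its head. Origin at the centre of its face, 120 mm above the table; its z axis points straight out of the window, always 50 degrees above level, towards the robot's side (the scanner may be turned up to 15 degrees), so a jar square to it leans 40 degrees from upright; y is level; x points up along the face
- olive_jar: big loose jar of olives with a green label band and a white lid, 80 mm across, 135 mm tall, standing beyond the rack and scanner; origin at the centre of its underside; to be left alone

How it is judged:
On the way:
1. the red-lidded jar is drawn right out of its pocket: its base more than 20 mm above the rack's top (height (world z) of red_jar_base above 0.08 m), for 0.1 s.
At the end, for the whole second after the job is handed in: Gripper holds the red-lidded jar still, clear of rack and scanner, base over 100 mm up, 30 to 90 mm out from the window and within 30 mm of its centre along each window axis; jar axis within 15 degrees of square, base towards window; other jars upright, within 30 mm of their starts (z of red_jar_base in the frame of window between 0.03 and 0.09 m and x of red_jar_base in the frame of window between -0.03 and 0.03 m and y of red_jar_base in the frame of window between -0.03 and 0.03 m and angle between the z axis of red_jar and the z axis of window, either way round below 0.26 rad and z of red_jar_lid in the frame of window above 0.12 m and height (world z) of red_jar_base above 0.1 m and contact force between the fingers and red_jar above 2 N and contact force between red_jar and rack below 0.1 N and contact force between red_jar and scanner below 0.1 N and linear speed of red_jar below 0.03 m/s and angular speed of red_jar below 0.2 rad/s and distance of each of yellow_jar, green_jar, olive_jar from where it was at the start of the episode below 0.03 m and angle between each of yellow_jar, green_jar, olive_jar's own z axis and vertical below 0.3 rad); the arm keeps its last pose, push and grip.
It fails at once if the scanner is touched (over 2 N) (contact force between anything else and scanner above 2 N).
It fails at once if one of the other jars is moved by more than 30 mm or tipped over (distance of any of yellow_jar, green_jar, olive_jar from where it was at the start of the episode above 0.03 m or angle between any of yellow_jar, green_jar, olive_jar's own z axis and vertical above 0.5 rad).
It also fails if it takes over 35 s, if anything falls off the work surface, if the arm or the gripper's body presses on something with over 40 N, if the wrist force passes 120 N, or if a joint passes its speed limit or range.

## Working session

There is one attempt and no reset: what is moved stays moved. The work goes in short steps, Python scripts to look and compute and a shell command to move; the robot and the scene stay as the last step left them, time stands still between calls to the robot, and variables do not carry over. Pictures are saved under pics/ and viewed, about 8 in all and at most 12, crops included, and the job is handed in when it is done.

```bash
mkdir -p pics; python3 - <<'E'
from workcell import env
import cv2,numpy as np
s=env.get_state();print(s)
a=env.read_camera("scene");b=env.read_camera("top")
cv2.imwrite('pics/scene0.png',a);cv2.imwrite('pics/top0.png',b)
for n in("scene","top","wrist"):
    print(n,env.camera_params(n))
E
```

```text
{'clock': 0.0, 'joint_pos': array([ 1.15643252e+00,  3.14002422e-01,  4.49741447e-02,  1.30362055e+00,
       -2.46590732e-05,  1.43121592e+00]), 'qvel': array([-1.02426484e-05,  7.28716205e-04,  1.06145822e-03, -1.49826222e-04,
       -1.05573346e-03,  1.44005299e-03]), 'tau': array([-7.96484946e-04, -4.80628824e+01,  2.98532975e+01,  1.94621732e-02,
       -4.47586426e-04, -1.67383590e-06]), 'tcp_pos': array([0.15581244, 0.5529429 , 0.23040576]), 'orientation': array([-2.41417735e-04,  1.36959791e-01,  9.90576175e-01, -8.94318177e-04]), 'wrist_force': array([-0.73261366, -0.89726977, -0.56565615]), 'ft_torque': array([-0.01568136, -0.00334288, -0.00770908]), 'finger_gap': 0.08548986186012666}
scene {'fx': 413.60758143519314, 'fy': 413.60758143519314, 'cx': 256.2784189748978, 'cy': 189.82278245545572, 'view': array([[ 0.8502885 ,  0.52606155, -0.01639278, -0.57989628],
       [-0.31451175,  0.53283482,  0.78560131,  0.12074805],
       [ 0.42200928, -0.66283203,  0.61851585, -1.19641363],
       [ 0.        ,  0.        ,  0.        ,  1.        ]])}
top {'fx': 395.7573089242279, 'fy': 395.7573089242279, 'cx': 257.6199042865699, 'cy': 195.21016465607715, 'view': array([[-0.01037019, -0.99994401,  0.00210837,  0.00538047],
       [ 0.98417621, -0.00983363,  0.17691941, -0.69533487],
       [-0.17688877,  0.0039097 ,  0.98422308, -0.95854943],
       [ 0.        ,  0.        ,  0.        ,  1.        ]])}
wrist {'fx': 280.84069415442974, 'fy': 280.84069415442974, 'cx': 254.7682298857409, 'cy': 188.348351331804, 'view': array([[ 0.27179069,  0.96235469, -0.00180743, -0.57427797],
       [-0.9160253 ,  0.25812958, -0.30702894,  0.03968108],
       [-0.29500419,  0.08510326,  0.95169846, -0.37840022],
       [ 0.        ,  0.        ,  0.        ,  1.        ]])}
```

View pics/scene0.png

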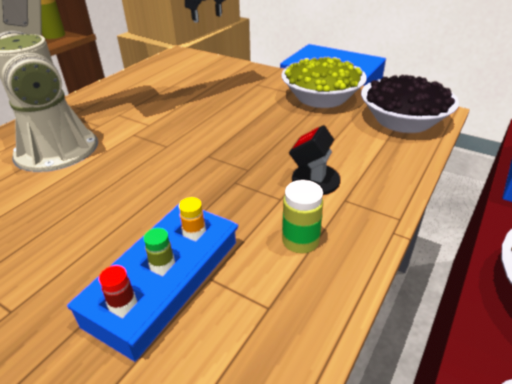

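View pics/top0.png

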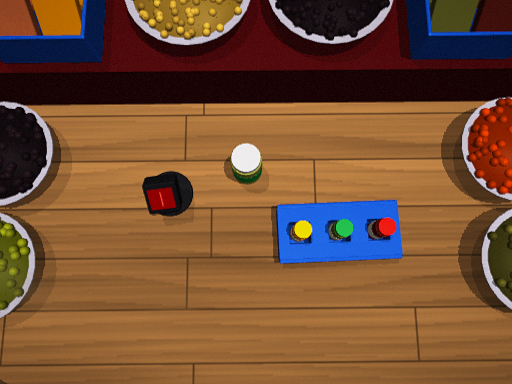

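The red-lidded jar is in the −y end pocket: top view (385,228), scene view (115,280). The scanner window is at top (162,198), scene (312,140). The olive jar is at top (247,162). Next I measure by masks.

```bash
cat > h.py <<'E'
import cv2,numpy as np
from workcell import env
def ray(n,u,v,P=None):
    p=P or env.camera_params(n);V=p['view'];R=V[:3,:3]
    d=R.T@np.array([(u-p['cx'])/p['fx'],-(v-p['cy'])/p['fy'],-1.]);return -R.T@V[:3,3],d/np.linalg.norm(d)
def plane(n,u,v,z,P=None):
    o,d=ray(n,u,v,P);return o+d*(z-o[2])/d[2]
def tri(r):
    A=sum(np.eye(3)-np.outer(d,d) for o,d in r);b=sum((np.eye(3)-np.outer(d,d))@o for o,d in r);return np.linalg.solve(A,b)
def proj(n,X,P=None):
    p=P or env.camera_params(n);c=p['view'][:3]@np.r_[X,1];return np.array([p['cx']-p['fx']*c[0]/c[2],p['cy']+p['fy']*c[1]/c[2]])
def blob(img,lo,hi,box):
    h=cv2.cvtColor(img,cv2.COLOR_BGR2HSV);m=np.zeros(h.shape[:2],np.uint8)
    x0,y0,x1,y1=box;m[y0:y1,x0:x1]=cv2.inRange(h,np.array(lo),np.array(hi))[y0:y1,x0:x1]
    c,_=cv2.findContours(m,cv2.RETR_EXTERNAL,cv2.CHAIN_APPROX_NONE);return max(c,key=cv2.contourArea)
E
python3 - <<'E'
from h import *
T=cv2.imread('pics/top0.png');S=cv2.imread('pics/scene0.png')
for nm,lo,hi,box in [('yel',(20,150,100),(35,255,255),(285,210,320,250)),('grn',(50,150,60),(75,255,255),(325,210,362,250)),('red',(0,180,150),(5,255,255),(365,210,400,250)),('olv',(0,0,150),(180,60,255),(225,135,270,180))]:
    c=blob(T,lo,hi,box);(u,v),r=cv2.minEnclosingCircle(c);z=.135 if nm=='olv' else .125
    print(nm,u,v,r,plane('top',u,v,z).round(4))
c=blob(T,(95,120,60),(125,255,255),(265,190,415,275));R=cv2.boxPoints(cv2.minAreaRect(c))
print('rack');[print(plane('top',*q,.06).round(4)) for q in R]
out=np.zeros((560,780,3),np.uint8)
ct=blob(T,(0,150,60),(10,255,255),(140,170,190,220));cs=blob(S,(0,150,60),(10,255,255),(285,120,340,165))
for c in (ct,cs):
    q=cv2.minAreaRect(c);print(q,cv2.boxPoints(q).round(1).tolist(),cv2.approxPolyDP(c,3,True)[:,0].tolist())
a=cv2.resize(T[165:220,135:200],None,fx=6,fy=6,interpolation=0);b=cv2.resize(S[115:180,280:345],None,fx=6,fy=6,interpolation=0)
o=np.zeros((390,780,3),np.uint8);o[:330,:390]=a;o[:,390:]=b;cv2.imwrite('pics/win.png',o)
mt=cv2.moments(ct);ms=cv2.moments(cs)
C=tri([ray('top',mt['m10']/mt['m00'],mt['m01']/mt['m00']),ray('scene',ms['m10']/ms['m00'],ms['m01']/ms['m00'])]);print('win',C)
E
```

```text
yel 302.44818115234375 229.1632080078125 9.062894821166992 [ 0.6008 -0.1073  0.125 ]
grn 343.5 227.75 8.961824417114258 [ 0.6032 -0.2053  0.125 ]
red 386.637939453125 226.3275909423828 8.778814315795898 [ 0.6056 -0.3083  0.125 ]
olv 245.5 157.10000610351562 14.541764259338379 [0.7767 0.0271 0.135 ]
rack
[ 0.6712 -0.0493  0.06  ]
[ 0.6818 -0.3685  0.06  ]
[ 0.5321 -0.3638  0.06  ]
[ 0.5222 -0.0528  0.06  ]
((161.17649841308594, 198.70590209960938), (21.828205108642578, 24.738632202148438), 75.96376037597656) [[146.5, 191.10000610351562], [170.5, 185.10000610351562], [175.8000030517578, 206.3000030517578], [151.8000030517578, 212.3000030517578]] [[171, 187], [147, 191], [151, 209], [175, 206]]
((304.73077392578125, 136.34617614746094), (6.379053115844727, 34.11406326293945), 56.3099365234375) [[288.79998779296875, 143.1999969482422], [317.20001220703125, 124.19999694824219], [320.70001220703125, 129.5], [292.29998779296875, 148.5]] [[319, 127], [301, 135], [292, 148]]
win [0.67796418 0.23101438 0.12323076]
```

View pics/win.png

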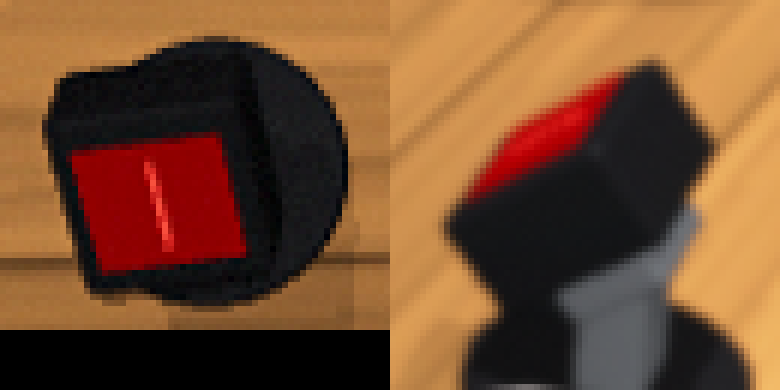

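The left crop (top view) shows the window corners at about (147,190), (172,187.7), (176,207.7), (152,210.7). In the scene view it is seen nearly edge-on. The corners have known heights, so the top view gives the centre and yaw.

```bash
python3 - <<'E'
from h import *
T=cv2.imread('pics/top0.png')
px=np.array([[147,190],[172,187.7],[176,207.7],[152,210.7]])-0.5
for dz in(.018,.0193):
    P=[plane('top',*q,.12+s*dz) for q,s in zip(px,(1,1,-1,-1))]
    P=np.array(P);print(P.round(4).tolist(),P.mean(0),np.linalg.norm(P[0]-P[1]),np.linalg.norm(P[1]-P[2]))
    w=P[0]-P[1]+P[3]-P[2];u=P[0]+P[1]-P[2]-P[3];print('yaw from width',np.degrees(np.arctan2(-w[0],w[1])),'from up',np.degrees(np.arctan2(u[1],u[0])))
# jar body/lid axis in scene, second view check
S=cv2.imread('pics/scene0.png')
for X in ([.6056,-.3083,.125],[.605,-.307,.125],[.678,.231,.12]): print(proj('scene',X))
c=blob(S,(0,200,170),(5,255,255),(90,255,145,300));print(cv2.fitEllipse(c),cv2.boundingRect(c))
E
```

```text
[[0.6982, 0.2638, 0.138], [0.7032, 0.2043, 0.138], [0.6602, 0.2009, 0.102], [0.6533, 0.2597, 0.102]] [0.6787368  0.23217826 0.12      ] 0.05973051415613824 0.056193279807709516
yaw from width 5.730719040220704 from up 4.938957541295257
[[0.6979, 0.2635, 0.1393], [0.7029, 0.204, 0.1393], [0.6604, 0.2012, 0.1007], [0.6535, 0.26, 0.1007]] [0.67870233 0.23216964 0.12      ] 0.05964687900128055 0.05752259156818158
yaw from width 5.731988684938899 from up 4.162765964274551
[112.46779873 275.02729962]
[112.81942859 274.331331  ]
[304.84525043 137.61249769]
((112.09455871582031, 278.5986328125), (23.097564697265625, 25.905324935913086), 33.21855545043945) (100, 267, 26, 25)
```

Targets: window centre ≈ (0.678, 0.232, 0.12), yaw ≈ 5.2°, jar at ≈ (0.605, −0.308). I swing the arm around its base towards the jar, with the jaws radial.

```bash
cat >> h.py <<'E'
from scipy.spatial.transform import Rotation as Ro
def R0(s=None):
    s=s or env.get_state();q=s['orientation'];return np.array(s['tcp_pos']),Ro.from_quat([q[1],q[2],q[3],q[0]])
def togo(p,R):
    c,r=R0();print('tcp',c.round(4),'shift mm',(r.inv().apply(p-c)*1000).round(1),'turn',(r.inv()*R).as_rotvec().round(3))
def tool(z,y):
    z=np.array(z,float)/np.linalg.norm(z);x=np.cross(y,z);x/=np.linalg.norm(x);return Ro.from_matrix(np.c_[x,np.cross(z,x),z])
E
python3 -m pendant '[{"fingers":85,"delta_pos":[-46,4,0],"angular":[0,0,0.08]},{"fingers":85,"delta_pos":[-46,4,0],"angular":[0,0,0.08]},{"fingers":85,"delta_pos":[-46,4,0],"angular":[0,0,0.08]},{"fingers":85,"delta_pos":[-47,4,0],"angular":[0,0,0.08]},{"fingers":85,"delta_pos":[-48,4,0],"angular":[0,0,0.08]},{"fingers":85,"delta_pos":[-48,4,0],"angular":[0,0,0.08]},{"fingers":85,"delta_pos":[-48,4,0],"angular":[0,0,0.08]},{"fingers":85,"delta_pos":[-48,4,0],"angular":[0,0,0.08]},{"fingers":85,"delta_pos":[-48,4,0],"angular":[0,0,0.08]},{"fingers":85,"delta_pos":[-48,4,0],"angular":[0,0,0.08]},{"fingers":85,"delta_pos":[-48,4,0],"angular":[0,0,0.08]},{"fingers":85,"delta_pos":[-48,4,0],"angular":[0,0,0.08]}]' 60
python3 - <<'E'
from h import *
az=np.arctan2(-.308,.605)
togo(np.array([.605,-.308,.231]),tool([0,0,-1],[np.cos(az),np.sin(az),0]))
print(env.get_state()['joint_pos'])
E
```

```text
clock: 1.3
tcp_pos: [0.5994, 0.2259, 0.2305]
orientation: [-0.0, 0.58, 0.814, -0.0]
wrist_force: [0.0, 1.0, -0.3]
finger_gap: 0.0854
tcp [0.5994 0.2259 0.2305] shift mm [-5.064e+02 -1.691e+02 -5.000e-01] turn [-0.001  0.     0.804]
[2.35129479e-01 4.46077818e-01 2.39098131e-01 1.36462947e+00
 1.60039746e-04 1.47311112e+00]
```

```bash
python3 -m pendant '[{"fingers":85,"delta_pos":[-45,5,0],"angular":[0,0,0.07]},{"fingers":85,"delta_pos":[-45,5,0],"angular":[0,0,0.07]},{"fingers":85,"delta_pos":[-45,5,0],"angular":[0,0,0.07]},{"fingers":85,"delta_pos":[-45,5,0],"angular":[0,0,0.07]},{"fingers":85,"delta_pos":[-45,5,0],"angular":[0,0,0.07]},{"fingers":85,"delta_pos":[-45,5,0],"angular":[0,0,0.07]},{"fingers":85,"delta_pos":[-45,5,0],"angular":[0,0,0.07]},{"fingers":85,"delta_pos":[-45,5,0],"angular":[0,0,0.07]},{"fingers":85,"delta_pos":[-45,5,0],"angular":[0,0,0.07]},{"fingers":85,"delta_pos":[-45,5,0],"angular":[0,0,0.07]},{"fingers":85,"delta_pos":[-40,5,0],"angular":[0,0,0.07]}]'
python3 - <<'E'
from h import *
az=np.arctan2(-.308,.605)
P=env.camera_params('wrist');W=env.read_camera('wrist');cv2.imwrite('pics/w1.png',W)
togo(np.array([.605,-.308,.231]),tool([0,0,-1],[np.cos(az),np.sin(az),0]))
u=proj('wrist',[.605,-.308,.125],P);print('lid expected px',u)
E
```

```text
clock: 2.4
tcp_pos: [0.6464, -0.2536, 0.2303]
orientation: [-0.001, 0.844, 0.537, -0.0]
wrist_force: [0.6, -0.4, 0.5]
finger_gap: 0.085
tcp [ 0.6446 -0.2601  0.23  ] shift mm [-60.4 -15.1  -0.8] turn [-0.001  0.004  0.025]
lid expected px [239.81469057 251.96223546]
```

View pics/w1.png

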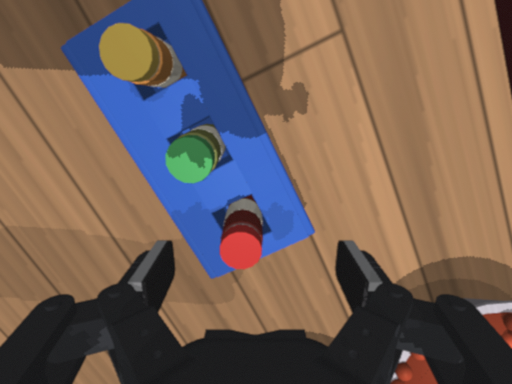

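The wrist view shows the red lid at about (241,249) against the predicted (240,252), so the jar estimate holds. The three jars are clear of the fingers. I move over the jar and re-measure.

```bash
python3 -m pendant '[{"fingers":85,"delta_pos":[-30,-8,0],"angular":[0,0,0.025]},{"fingers":85,"delta_pos":[-30,-7,0],"angular":[0,0,0]},{"fingers":85,"delta_pos":[0,0,0],"angular":[0,0,0]},{"fingers":85,"delta_pos":[0,0,0],"angular":[0,0,0]}]'
python3 - <<'E'
from h import *
az=np.arctan2(-.308,.605)
P=env.camera_params('wrist');W=env.read_camera('wrist');cv2.imwrite('pics/w2.png',W)
c=blob(W,(0,200,120),(6,255,255),(150,200,400,384));(u,v),r=cv2.minEnclosingCircle(c);print(u,v,r,cv2.boundingRect(c))
q=plane('wrist',u,v,.125,P);print(q, proj('wrist',[.605,-.308,.125],P))
togo(np.array([.605,-.308,.231]),tool([0,0,-1],[np.cos(az),np.sin(az),0]))
togo(np.array([q[0],q[1],.231]),tool([0,0,-1],[np.cos(az),np.sin(az),0]))
E
```

```text
clock: 2.85
tcp_pos: [0.6072, -0.2994, 0.2309]
orientation: [-0.0, 0.85, 0.527, 0.0]
wrist_force: [0.4, -0.2, 1.0]
finger_gap: 0.0851Traceback (most recent call last):
  File "<stdin>", line 4, in <module>
  File "h.py", line 15, in blob
    c,_=cv2.findContours(m,cv2.RETR_EXTERNAL,cv2.CHAIN_APPROX_NONE);return max(c,key=cv2.contourArea)
                                                                           ~~~^^^^^^^^^^^^^^^^^^^^^^^
ValueError: max() iterable argument is empty
```

```bash
python3 -m pendant '[{"fingers":85,"delta_pos":[-8.5,2.5,0],"angular":[0,0,0]},{"fingers":85,"delta_pos":[0,0,20],"angular":[0,0,0]},{"fingers":85,"delta_pos":[0,0,25],"angular":[0,0,0]},{"fingers":85,"delta_pos":[0,0,25],"angular":[0,0,0]},{"fingers":85,"delta_pos":[0,0,25],"angular":[0,0,0]},{"fingers":85,"delta_pos":[0,0,25],"angular":[0,0,0]},{"fingers":85,"delta_pos":[0,0,20],"angular":[0,0,0]},{"fingers":85,"delta_pos":[0,0,15],"angular":[0,0,0]},{"fingers":85,"delta_pos":[0,0,6],"angular":[0,0,0]},{"fingers":85,"delta_pos":[0,0,0],"angular":[0,0,0]},{"fingers":85,"delta_pos":[0,0,0],"angular":[0,0,0]}]'
python3 - <<'E'
from h import *
print(R0()[0],env.get_state()['wrist_force'])
cv2.imwrite('pics/s2.png',cv2.resize(env.read_camera('scene')[180:380,20:300],None,fx=2.5,fy=2.5))
E
```

```text
clock: 4.0
tcp_pos: [0.6069, -0.3078, 0.071]
orientation: [0.0, 0.849, 0.528, 0.0]
wrist_force: [-0.1, 0.1, -0.5]
finger_gap: 0.085
[ 0.60686371 -0.30779994  0.07101302] [-0.11739256  0.12491753 -0.53593246]
```

View pics/s2.png

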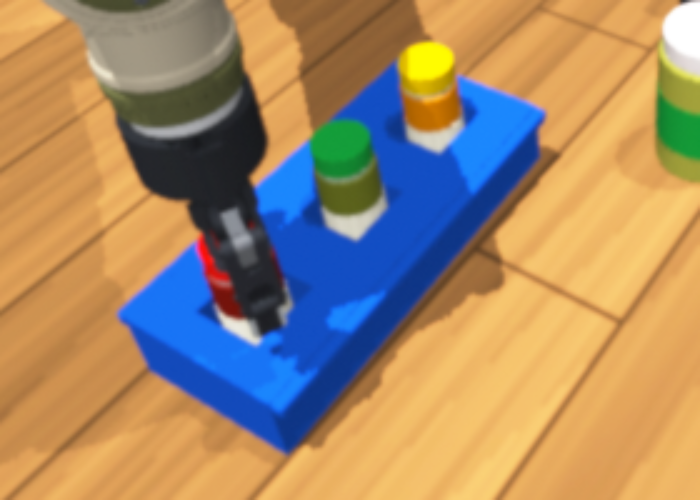

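The gripper straddles the red jar with the far finger in front of it at crop (255,280), and nothing is touching. I close the fingers.

```bash
python3 -m pendant '[{"fingers":20,"delta_pos":[0,0,0],"angular":[0,0,0]},{"fingers":20,"delta_pos":[0,0,0],"angular":[0,0,0]},{"fingers":20,"delta_pos":[0,0,0],"angular":[0,0,0]},{"fingers":20,"delta_pos":[0,0,0],"angular":[0,0,0]},{"fingers":20,"delta_pos":[0,0,0],"angular":[0,0,0]},{"fingers":20,"delta_pos":[0,0,0],"angular":[0,0,0]},{"fingers":20,"delta_pos":[0,0,0],"angular":[0,0,0]},{"fingers":20,"delta_pos":[0,0,0],"angular":[0,0,0]}]' 60
```

```text
clock: 4.85
tcp_pos: [0.6063, -0.3079, 0.0712]
orientation: [0.0, 0.849, 0.528, 0.0]
wrist_force: [-2.0, 1.1, 5.3]
finger_gap: 0.0446
```

```bash
python3 -m pendant '[{"fingers":20,"delta_pos":[0,0,-5],"angular":[0,0,0]},{"fingers":20,"delta_pos":[0,0,-10],"angular":[0,0,0]},{"fingers":20,"delta_pos":[0,0,-15],"angular":[0,0,0]},{"fingers":20,"delta_pos":[0,0,-20],"angular":[0,0,0]},{"fingers":20,"delta_pos":[0,0,-25],"angular":[0,0,0]},{"fingers":20,"delta_pos":[0,0,-25],"angular":[0,0,0]},{"fingers":20,"delta_pos":[0,0,-25],"angular":[0,0,0]},{"fingers":20,"delta_pos":[0,0,-25],"angular":[0,0,0]},{"fingers":20,"delta_pos":[0,0,-25],"angular":[0,0,0]},{"fingers":20,"delta_pos":[0,0,-15],"angular":[0,0,0]},{"fingers":20,"delta_pos":[0,0,-5],"angular":[0,0,0]},{"fingers":20,"delta_pos":[0,0,0],"angular":[0,0,0]}]'
python3 - <<'E'
from h import *
print(env.get_state()['wrist_force'],env.get_state()['joint_pos'])
cv2.imwrite('pics/s3.png',cv2.resize(env.read_camera('scene')[120:380,20:340],None,fx=2.3,fy=2.3))
# final: TCP is 66 mm from base along jar axis
ps=np.radians(5.2);c=np.array([.678,.232,.12])
n=np.r_[-np.cos(np.radians(50))*np.array([np.cos(ps),np.sin(ps)]),np.sin(np.radians(50))]
p,r=R0()
for d in(.12,.06):
    b=c+d*n;t=b+.066*n
    az=np.arctan2(t[1],t[0]);y=np.array([np.cos(ps),np.sin(ps),0]);R=tool(-n,y)
    print(b,t);togo(t,R)
E
```

```text
clock: 6.05
tcp_pos: [0.6064, -0.3079, 0.266]
orientation: [0.001, 0.849, 0.528, 0.0]
wrist_force: [0.2, -0.3, -1.8]
finger_gap: 0.0445
[ 0.20242811 -0.25939499 -1.84092674] [-5.87782455e-01  5.30682096e-01  4.59403039e-01  1.49819317e+00
  9.81410345e-05  1.44198836e+00]
[0.60118294 0.2250091  0.21192533] [0.55893356 0.22116411 0.26248427]
tcp [ 0.6061 -0.3077  0.2648] shift mm [ 453.2 -276.7    2.5] turn [-0.681  0.192 -0.527]
[0.63959147 0.22850455 0.16596267] [0.59734209 0.22465956 0.2165216 ]
tcp [ 0.6061 -0.3077  0.2648] shift mm [ 473.4 -243.7   48.5] turn [-0.681  0.192 -0.527]
```

View pics/s3.png

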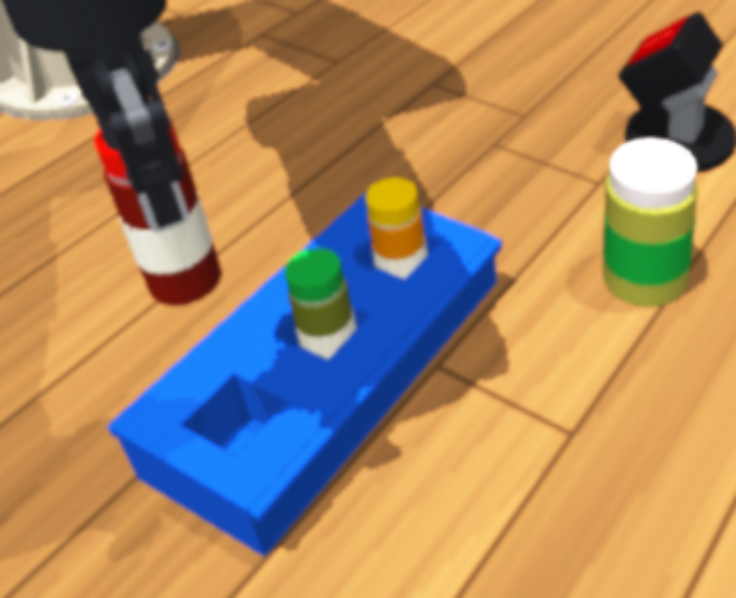

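The jar is held upright with its base at about z = 0.2, clear of the rack; the pocket is empty and the other jars are undisturbed. I swing towards the scanner, staying short of it.

```bash
python3 -m pendant '[{"fingers":20,"delta_pos":[16,-13,-3],"angular":[0,0,-0.02]},{"fingers":20,"delta_pos":[33,-25,-3],"angular":[0,0,-0.05]},{"fingers":20,"delta_pos":[34,-24,-3],"angular":[0,0,-0.05]},{"fingers":20,"delta_pos":[35,-22,-3],"angular":[0,0,-0.05]},{"fingers":20,"delta_pos":[36,-21,-3],"angular":[0,0,-0.05]},{"fingers":20,"delta_pos":[38,-19,-3],"angular":[0,0,-0.05]},{"fingers":20,"delta_pos":[38,-17,-3],"angular":[0,0,-0.05]},{"fingers":20,"delta_pos":[39,-15,-3],"angular":[0,0,-0.05]},{"fingers":20,"delta_pos":[40,-13,-3],"angular":[0,0,-0.05]},{"fingers":20,"delta_pos":[40,-11,-3],"angular":[0,0,-0.05]},{"fingers":20,"delta_pos":[41,-9,0],"angular":[0,0,-0.05]},{"fingers":20,"delta_pos":[20,-4,0],"angular":[0,0,-0.03]}]'
cat > t.py <<'E'
from h import *
import sys
s=env.get_state();print(s['joint_pos'].round(3),s['finger_gap'])
ps=np.radians(5.2);c=np.array([.678,.232,.12])
n=np.r_[-np.cos(np.radians(50))*np.array([np.cos(ps),np.sin(ps)]),np.sin(np.radians(50))]
for d in(.14,.06):
    togo(c+(d+.066)*n,tool(-n,[np.cos(ps),np.sin(ps),0]))
E
python3 t.py
```

```text
clock: 7.3
tcp_pos: [0.5009, 0.1416, 0.2941]
orientation: [-0.001, 0.673, 0.74, -0.001]
wrist_force: [-0.0, -0.3, -2.1]
finger_gap: 0.0449
[1.210e-01 1.980e-01 4.700e-02 1.422e+00 1.000e-03 1.596e+00] 0.044939963443811744
tcp [0.5009 0.1416 0.2941] shift mm [73.7 52.5 16.3] turn [-0.7   -0.002  0.004]
tcp [0.5009 0.1416 0.2941] shift mm [ 73.4 104.1  77.4] turn [-0.7   -0.002  0.004]
```

```bash
python3 -m pendant '[{"fingers":20,"delta_pos":[15,0,0],"angular":[-0.04,0,0]},{"fingers":20,"delta_pos":[25,0,0],"angular":[-0.08,0,0]},{"fingers":20,"delta_pos":[20,0,0],"angular":[-0.1,0,0]},{"fingers":20,"delta_pos":[13,0,0],"angular":[-0.1,0,0]},{"fingers":20,"delta_pos":[0,0,0],"angular":[-0.1,0,0]},{"fingers":20,"delta_pos":[0,0,0],"angular":[-0.1,0,0]},{"fingers":20,"delta_pos":[0,0,0],"angular":[-0.1,0,0]},{"fingers":20,"delta_pos":[0,0,0],"angular":[-0.06,0,0]},{"fingers":20,"delta_pos":[0,0,0],"angular":[-0.02,0,0]},{"fingers":20,"delta_pos":[0,0,0],"angular":[0,0,0]},{"fingers":20,"delta_pos":[0,0,0],"angular":[0,0,0]}]'
python3 t.py
python3 - <<'E'
from h import *
a=env.read_camera('scene');b=env.read_camera('top')
o=np.zeros((480,800,3),np.uint8);o[:,:400]=cv2.resize(a[60:252,220:380],(400,480));o[:,400:]=cv2.resize(b[120:276,120:250],(400,480));cv2.imwrite('pics/s4.png',o)
cv2.imwrite('pics/t4f.png',b);cv2.imwrite('pics/s4f.png',a)
E
```

```text
clock: 8.4
tcp_pos: [0.4963, 0.2116, 0.2952]
orientation: [0.231, 0.634, 0.694, 0.253]
wrist_force: [0.4, -0.2, -1.2]
finger_gap: 0.0447
[ 0.344 -0.27  -0.646  0.511 -0.162  1.767] 0.04467680540007945
tcp [0.4963 0.2116 0.2952] shift mm [ 3.9 27.3 45.7] turn [ 0.001 -0.     0.   ]
tcp [0.4963 0.2116 0.2952] shift mm [  3.9  27.3 125.7] turn [ 0.001 -0.     0.   ]
```

View pics/s4.png

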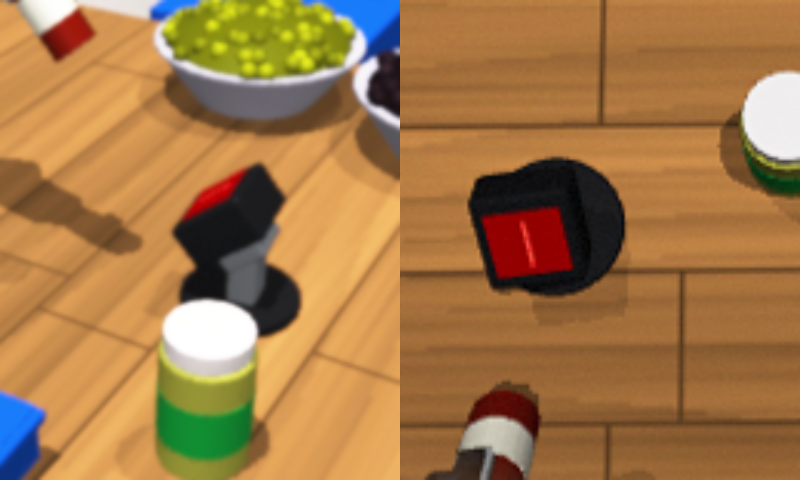

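The tilted jar approaches the window from above-front; it is at scene crop (60,30) and top crop (500,430), and the window is in clear view. I close in to about 10 cm, then check.

```bash
python3 -m pendant '[{"fingers":20,"delta_pos":[1,6,8],"angular":[0,0,0]},{"fingers":20,"delta_pos":[1,7,15],"angular":[0,0,0]},{"fingers":20,"delta_pos":[1,7,20],"angular":[0,0,0]},{"fingers":20,"delta_pos":[1,7,20],"angular":[0,0,0]},{"fingers":20,"delta_pos":[0,0,15],"angular":[0,0,0]},{"fingers":20,"delta_pos":[0,0,7],"angular":[0,0,0]},{"fingers":20,"delta_pos":[0,0,0],"angular":[0,0,0]},{"fingers":20,"delta_pos":[0,0,0],"angular":[0,0,0]}]'
python3 t.py
python3 - <<'E'
from h import *
a=env.read_camera('scene');b=env.read_camera('top')
o=np.zeros((480,800,3),np.uint8);o[:,:400]=cv2.resize(a[60:180,240:340],(400,480));o[:,400:]=cv2.resize(b[150:270,120:220],(400,480));cv2.imwrite('pics/s5.png',o)
p,r=R0();ax=-r.as_matrix()[:,2]
for k in(-.066,): 
  e=p+k*ax;print('base pred',e,proj('scene',e),proj('top',e))
print('win',proj('scene',[.678,.232,.12]),proj('top',[.678,.232,.12]))
E
```

```text
clock: 9.3
tcp_pos: [0.571, 0.2224, 0.2476]
orientation: [0.231, 0.633, 0.694, 0.253]
wrist_force: [-0.5, 0.8, -2.6]
finger_gap: 0.0443
[ 0.309 -0.088 -0.631  0.341 -0.14   1.739] 0.04428622358175366
tcp [0.571  0.2224 0.2476] shift mm [ -0.1   0.3 -39.2] turn [ 0.001 -0.     0.   ]
tcp [0.571  0.2224 0.2476] shift mm [-0.1  0.2 40.8] turn [ 0.001 -0.     0.   ]
base pred [0.61337518 0.22640464 0.19810446] [280.92293746 102.35212235] [154.52009289 221.94127777]
win [305.03254351 137.42481417] [161.35426182 198.96967159]
```

View pics/s5.png

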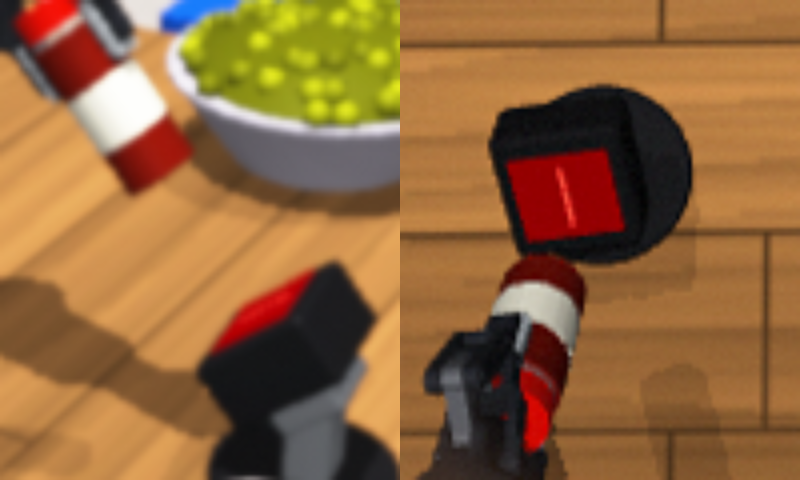

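The jar base sits at scene pixel (280,103) against the predicted (281,102), so the jar has not slipped. I advance the last 4 cm slowly.

```bash
python3 -m pendant '[{"fingers":20,"delta_pos":[0,0,4],"angular":[0,0,0]},{"fingers":20,"delta_pos":[0,0,8],"angular":[0,0,0]},{"fingers":20,"delta_pos":[0,0,10],"angular":[0,0,0]},{"fingers":20,"delta_pos":[0,0,10],"angular":[0,0,0]},{"fingers":20,"delta_pos":[0,0,6],"angular":[0,0,0]},{"fingers":20,"delta_pos":[0,0,2],"angular":[0,0,0]},{"fingers":20,"delta_pos":[0,0,0],"angular":[0,0,0]},{"fingers":20,"delta_pos":[0,0,0],"angular":[0,0,0]},{"fingers":20,"delta_pos":[0,0,0],"angular":[0,0,0]},{"fingers":20,"delta_pos":[0,0,0],"angular":[0,0,0]}]'
python3 t.py
python3 - <<'E'
from h import *
a=env.read_camera('scene');b=env.read_camera('top')
p,r=R0();ax=-r.as_matrix()[:,2];x=r.as_matrix()[:,0];y=r.as_matrix()[:,1]
im={'scene':a.copy(),'top':b.copy()};cr={}
for k,(x0,y0) in {'scene':(240,60),'top':(120,150)}.items():
    z=cv2.resize(im[k][y0:y0+120,x0:x0+100],(400,480))
    for h in(0,.098):
        q=[(proj(k,p+(h-.066)*ax+.023*(np.cos(t)*x+np.sin(t)*y))+.5-[x0,y0])*4 for t in np.linspace(0,6.28,40)]
        cv2.polylines(z,[np.int32(q)],True,(255,0,255),1)
    cr[k]=z
cv2.imwrite('pics/s6.png',np.hstack([cr['scene'],cr['top']]))
E
```

```text
clock: 10.4
tcp_pos: [0.5966, 0.2248, 0.2176]
orientation: [0.231, 0.633, 0.694, 0.254]
wrist_force: [-0.1, 0.3, -2.0]
finger_gap: 0.0447
[ 0.297 -0.012 -0.642  0.251 -0.132  1.729] 0.0447198982273084
tcp [0.5966 0.2248 0.2176] shift mm [ -0.2   0.1 -78.7] turn [ 0.003 -0.     0.   ]
tcp [0.5966 0.2248 0.2176] shift mm [-0.3 -0.1  1.3] turn [ 0.003 -0.     0.   ]
```

View pics/s6.png

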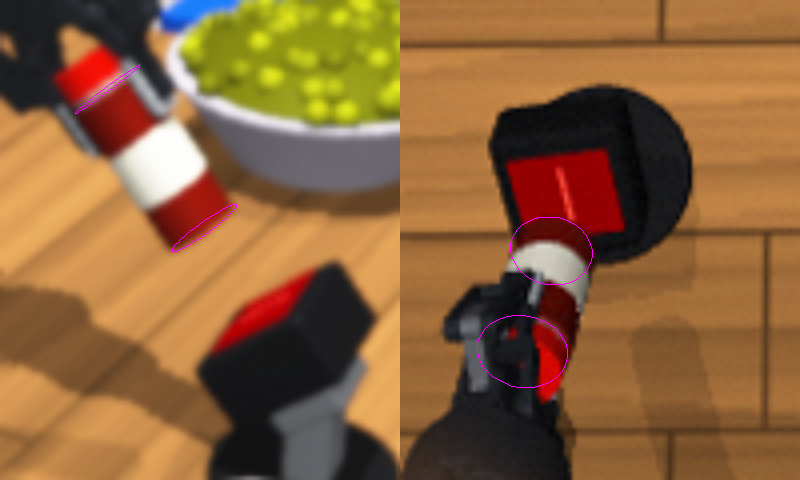

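The overlaid base and shoulder outlines (magenta) match the jar in the scene view and along its visible edge in the top view. The gap to the window is clear. I hand in.

```bash
python3 -c "
from h import *
s=env.get_state();print(abs(s['qvel']).max(),s['finger_gap'],s['clock']);env.hand_in()"
```

```text
0.0023440711557158036 0.04478308174423456 10.5
the job is handed in; nothing more can be done
```

I drew the red-lidded jar out of the rack's −y end pocket and tipped it 40° to face the scanner window. I handed in at 10.5 s, still gripping it at the 60 N setting (you listed the jar as firm at 50 N).

**Position:** By the robot's own pose, the base is about 61 mm out from the estimated window centre. It is within 1 mm sideways and the axis is under 1° off square. The window estimate itself is only good to a few mm and about 1° in yaw.

**Jar in the gripper:** The predicted jar outline matched the scene view and the visible right edge in the top view; the gripper hid the left edge there. The jar showed no sign of slipping.

**Steadiness:** The arm was still at hand-in, with joint speeds of at most 0.002 rad/s. The finger gap was steady at 44.7 mm, slightly under the 46 mm body width. I took that as compliance in the pads.

**Other objects:** The scanner showed no contact. The yellow and green jars looked undisturbed after the lift and the olive jar looked in place after the swing, but I did not re-measure any of them at the end.

**One check failed:** the wrist camera found no red lid from directly above the jar, probably because the gripper hid it. I relied on the top-camera estimate instead, and the grasp came out centred.

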